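Close the tea canister with its nested lids, then lift the outer lid alone

ROBOT

A 7-joint arm with a two-finger parallel gripper is mounted at the origin on the work surface. World frame = base frame: x ahead of the robot, y to its left, z up, the work surface at z = 0. Lengths are in mm, angles in rad, forces in N, time in s.
With the tool pointing down it reaches from about 425 to 925 mm from the base axis. Payload 6.8 kg.
Tool frame: the origin (TCP) lies between the finger pads; the fingertips stand 17 mm ahead of it and the grasp point (between the pads) lies 2 mm behind it; y points along the fingers, x is the direction in which the jaws open and shut, and the axes are right-handed (so a half turn about y gives the same grasp; the last joint's range is limited). The gripper opens to 85 mm and grips with 20 to 120 N. Pads are 22 mm wide; open, the fingers measure 114 mm over their backs; the gripper's body (76 mm by 85 mm) begins 54 mm behind the grasp point. The pads swing forward as they close: fully open they stand 13 mm farther back than shut.
Start: joints at [-1.24, 0.477, 0.022, 1.555, -0.011, 1.109, -0.083], TCP at [286.775, 611.07, 248.308] pointing down, gripper open.
Joint ranges: [-2.96, 2.96], [-0.34, 2.1], [-1.41, 1.46], [0.24, 2.44], [-1.37, 4.51], [0.17, 1.92], [-2.96, 2.96]. Speed limits (rad/s): [2.39, 2.39, 3.14, 3.14, 3.14, 3.14, 3.14].

INTERFACE

Orientations are given as [roll, pitch, yaw] about the fixed x, y, z axes, in that order (R = Rz(yaw) Ry(pitch) Rx(roll)).
In Python, from rig import bot, imaging, workorder, nets gives the robot as it stands.
- The arm moves only by the tool servo_tool, never from a script. Its argument "targets" is a list of rows, each a list of 3 entries, a list of its own where there are three numbers: the shift along the tool's x, y, z in m, then the turn, a rotation vector about the tool's x, y, z in rad, then the finger opening in m, from 0 to 0.0854. In form: [[[dx, dy, dz], [wx, wy, wz], claw], ...]. A call has 1 to 20 rows; each row shifts and turns the commanded pose from where the row before left it, along the tool's axes as they then stand; what a row does not reach is not made up. A row lasts 1/12 s, in which the tool goes at most 41.7 mm and 7.16 degrees, less where a joint would pass 70% of its speed; a pose out of reach is approached as far as the arm can. A call with a gripper value outside its range is refused whole. The fingers move at their own pace and stop on an object; "force" is the grip in N (left out, the last holds). Time passes only in rows, so rows that do not move let the fingers close. It gives the time, the measured TCP pose, the force and the opening at its end, in the units of the state.
- bot.sense(): the state, without advancing time (a new reading comes with each control period).
- imaging.camera(name): name is "scene" or "side" or "wrist"; returns the picture (420x560x3 uint8, red, green, blue); there is no depth.
- imaging.camera_model(name): a dict with "camera_matrix" (3x3 intrinsics, pixels), "R" (3x3) and "t" (3): a world point X has camera coordinates R X + t. Camera axes: x right, y down, z forward; pixel columns grow to the right and rows downward; lengths in mm; the calibration is good to about 2 mm. A picture is of the moment at which its call begins: read the wrist's pose just before it. camera_model takes no time and is no camera call; for the wrist camera it gives the pose at the moment of the call.
- workorder.close_job(): hands the job in, once; it reports no verdict.
Trained networks look in the newest picture that a camera, given by its name, has taken for a name from the list of things; names that differ only in an ending like _2 or _b are one class to them, and where a whole thing is asked for, a point or a joint stands for the part that bears it (a point fixed in the world has none). Each returns a list of dicts, best first, with "conf" (0 to 1); they miss things now and then, are a little off and sometimes report something else, mostly with a low value. They report only what shows in the picture. A call takes as long as a camera call. They do not tell look-alikes from the thing itself.
- nets.boxes_of(camera, query): "position" ([x, y, z] in mm, in the coordinates of the camera as it stood for that picture, good to about 4 mm: the middle of the surface that is visible of it).
The state is a dict: "t": time; "qpos": joint angles; "joint_vel": joint speeds; "effort": joint torques, N m; "tcp_pos": TCP position; "tcp_rot": TCP orientation; "wrist_force": force on the tool from outside, world axes, zero at the start; "ft_torque": the same for the moment, N m; "finger_gap": finger opening in mm.
Only numpy, scipy, OpenCV 4.12 (cv2) and the standard library are available. Lean on these libraries where they do the work, as an engineer would, in place of code of your own. Each camera call takes 0.05 s, during which the arm holds its last target.

TASK

Close the open tea canister on the packing bench with its nested pair of lids: carry the pair over by the inner lid's wooden band, the two lids staying together, and lower it (do not drop it) until the inner lid is fully home in the canister's mouth. Then lift the outer steel lid off alone, straight up, leaving the inner lid seated, and finish still holding the outer lid level about 10 cm up over the canister, so that a gift card can be laid on the inner lid. Do not tip the canister or push it around, and leave the closed canister, the carton and the roll of tape where they are.

Things in the scene. Friction and masses are not known exactly. Their poses are not given: they have to be found in the camera images.
- canister: Loose open steel tea canister, upright, round, 56 mm across and 75 mm tall, wall 3 mm (mouth 50 mm across), three round pressed tea cakes inside, their top 25 mm or more below the rim. About 0.36 kg. Origin at the centre of its underside, z up.
- canister_mouth (a point): Centre of the canister's mouth, at the height of its rim, 75 mm above its underside; z up.
- inner_lid_band (a point): Inner lid: loose turned wooden plug lid, 0.09 kg. This point: centre of its band, the part to hold it by, a disc 64 mm across and 20 mm tall. At first it is 24 mm above the bench, as the pair stands on the plug. Fully home, the band rests on the canister's rim, this point 10 mm above the rim, the band overhanging the canister's side by 4 mm. z up.
- inner_lid_plug (a point): Centre of the foot of the inner lid's plug, 24 mm below the band's centre. The plug, below the band, is 45 mm across and 14 mm long, its foot chamfered to 39 mm; it goes into the canister's mouth with 2.5 mm play all round.
- inner_lid_knob (a point): Top of the inner lid's small knob (18 mm across), 28 mm above the band's centre; it stands on a boss 51 mm across and 10 mm tall on top of the band. Both are hidden inside the outer lid while the lids are nested.
- outer_lid_centre (a point): Outer lid: loose steel cap, an upturned cup, 0.09 kg, 59 mm across, 26 mm tall, wall 2.5 mm. This point: its centre, half-way up. It slips over the inner lid's boss with 1.5 mm play; its rim rests on the band by its weight alone: nested, this point is 23 mm above the band's centre. Lifting the cap leaves the inner lid behind; the pair comes along only if the band is gripped. z up.
- closed_canister: Bystander: another canister of the same kind, already closed with both lids, 121 mm tall, 64 mm across at the lids. Origin at the centre of its underside.
- carton: Bystander: small closed cardboard carton, 70 x 100 x 50 mm tall. Origin at the centre of its underside.
- tape_roll: Bystander: roll of brown parcel tape lying flat, 96 mm across, 48 mm tall. Origin at the centre of its underside.
Things that resemble listed ones, but are neither listed nor needed, are in the scene too. What is shaped like the part that bears inner_lid_band but blue is not meant.

How it is judged (in metres and radians):
On the way, in this order (a step that is already met when the one before it is completed fails the run):
1. the two lids, still nested, are held clear of the bench by the gripper (z of outer_lid_centre in the frame of inner_lid_band between 0.02 and 0.026 m and horizontal distance between outer_lid_centre and inner_lid_band below 0.006 m and height (world z) of inner_lid_band above 0.06 m and contact force between the fingers and inner_lid above 0.5 N), for 0.2 s.
2. the nested pair sits on the canister, the inner lid fully home in its mouth (z of outer_lid_centre in the frame of inner_lid_band between 0.02 and 0.026 m and horizontal distance between outer_lid_centre and inner_lid_band below 0.006 m and z of inner_lid_band in the frame of canister_mouth between 0.006 and 0.012 m and horizontal distance between inner_lid_band and canister_mouth below 0.004 m and angle between inner_lid_band's own z axis and vertical below 0.06 rad), for 0.2 s.
At the end, for the whole second after the job is handed in: Inner lid home in the upright canister (2 mm in height, 4 mm off centre, 0.06 rad), touched by neither fingers nor outer lid; gripper holding the outer lid still, level within 0.2 rad, 70 to 160 mm above where it rested, within 50 mm of the canister's axis (z of outer_lid_centre in the frame of inner_lid_band between 0.093 and 0.183 m and horizontal distance between outer_lid_centre and canister_mouth below 0.05 m and angle between outer_lid_centre's own z axis and vertical below 0.2 rad and contact force between the fingers and outer_lid above 1 N and linear speed of outer_lid below 0.03 m/s and contact force between each of the fingers, outer_lid and inner_lid below 0.05 N and z of inner_lid_band in the frame of canister_mouth between 0.006 and 0.012 m and horizontal distance between inner_lid_band and canister_mouth below 0.004 m and angle between inner_lid_band's own z axis and vertical below 0.06 rad and angle between canister's own z axis and vertical below 0.05 rad and height (world z) of canister below 0.006 m); the arm keeps its last pose, push and grip.
It fails at once if the two lids come apart (more than 8 mm) while the inner lid is not seated on the canister, or the inner lid is pulled out of its seat as the outer one is lifted ((z of outer_lid_centre in the frame of inner_lid_band above 0.031 m or horizontal distance between outer_lid_centre and inner_lid_band above 0.008 m) and not (z of inner_lid_band in the frame of canister_mouth between 0.006 and 0.014 m and horizontal distance between inner_lid_band and canister_mouth below 0.006 m and angle between inner_lid_band's own z axis and vertical below 0.12 rad)).
It fails at once if the inner lid is dropped (falls freely by more than about 8 mm) (contact force between the fingers and inner_lid below 0.01 N and linear speed of inner_lid above 0.4 m/s).
It fails at once if the canister is tipped or pushed more than 30 mm (distance of canister from where it was at the start of the episode above 0.03 m or angle between canister's own z axis and vertical above 0.25 rad).
It fails at once if a bystander is moved more than 20 mm (distance of any of closed_canister, carton, tape_roll from where it was at the start of the episode above 0.02 m).
It also fails if it takes over 53 s, if anything falls off the work surface, if the arm or the gripper's body presses on something with over 40 N, if the wrist force passes 120 N, or if a joint passes its speed limit or range.

## Working session

There is one attempt and no reset: what is moved stays moved. The work goes in short steps, Python scripts to look and compute and a tool call to move; the robot and the scene stay as the last step left them, time stands still between calls to the robot, and variables do not carry over. Pictures are saved under pics/ and viewed, and the job is handed in when it is done.

Besides the shell and the picture viewer there is one more tool, called after ">>>" as name(argument=value, ...) on one line, values as JSON. servo_tool: Moves the arm, as the interface text tells. Its arguments: {"type":"object","properties":{"targets":{"type":"array","items":{"type":"array"}},"force":{"type":"number"}},"required":["targets"]}

```bash
ls; mkdir -p pics; python3 - <<'E'
from rig import bot, imaging, workorder, nets
import cv2
print(bot.sense())
for c in ["scene","side","wrist"]:
    im=imaging.camera(c); cv2.imwrite(f"pics/{c}0.png",im[:,:,::-1])
    m=imaging.camera_model(c); print(c,m)
    import numpy as np
    R=np.array(m["R"]);t=np.array(m["t"])
    for q in ["canister","inner_lid_band","outer_lid_centre","closed_canister","carton","tape_roll"]:
        for d in nets.boxes_of(c,q):
            print(c,q,round(d["conf"],2),np.round(R.T@(np.array(d["position"])-t),0), np.round((lambda p:p[:2]/p[2])(np.array(m["camera_matrix"])@np.array(d["position"])),0))
E
```

```text
pics
{'t': 0.0, 'qpos': array([-1.24008758,  0.47778972,  0.02237885,  1.55643327, -0.01146897,
        1.10929704, -0.08307502]), 'joint_vel': array([-1.91378237e-03, -8.41816179e-05, -3.05101913e-03, -7.53509762e-04,
       -6.43151262e-04,  2.12144592e-04, -6.85496210e-04]), 'effort': array([ 5.19705773e-04, -5.96448934e+01,  1.60841994e+00, -2.81206477e+01,
        1.25251128e-02,  8.90010386e-03, -2.88354130e-06]), 'tcp_pos': array([286.58813237, 610.53336445, 247.34109509]), 'tcp_rot': array([-1.57097508,  0.00179002,  1.13201327]), 'wrist_force': array([ 0.49846244, -0.24419129, -0.68018684]), 'ft_torque': array([-0.03361629,  0.00482937,  0.03092034]), 'finger_gap': 85.4791077510854}
scene {'camera_matrix': array([[411.29125204,   0.        , 278.86492491],
       [  0.        , 411.29125204, 211.7891803 ],
       [  0.        ,   0.        ,   1.        ]]), 'R': array([[ 0.401691  ,  0.91566332, -0.01431857],
       [ 0.57568425, -0.2646441 , -0.77366087],
       [-0.71220221,  0.30252963, -0.6334381 ]]), 't': array([-251.15151065, -267.93288277, 1397.80967927])}
scene cani
[... 1077 characters left out ...]
 30.] [246. 354.]
side outer_lid_centre 0.28 [541. 141.  50.] [252. 181.]
side closed_canister 0.75 [472. -38.  91.] [215. 234.]
side carton 0.75 [786. 114.  46.] [374. 184.]
side tape_roll 0.63 [ 768. -120.   35.] [401. 281.]
wrist {'camera_matrix': array([[292.36848395,   0.        , 279.42757793],
       [  0.        , 292.36848395, 208.78409125],
       [  0.        ,   0.        ,   1.        ]]), 'R': array([[ 4.25247601e-01,  9.05077013e-01, -2.80557034e-04],
       [ 8.60395163e-01, -4.04157741e-01,  3.10445943e-01],
       [ 2.80864097e-01, -1.32257782e-01, -9.50590994e-01]]), 't': array([-676.39430239,  -40.66139924,  380.9622924 ])}
wrist canister 0.73 [520. 184.  12.] [108. 409.]
```

View pics/scene0.png

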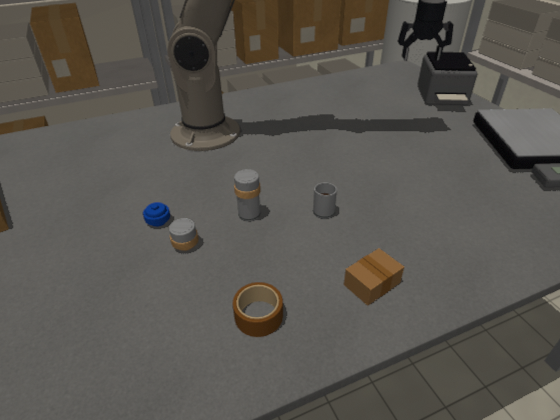

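View pics/side0.png

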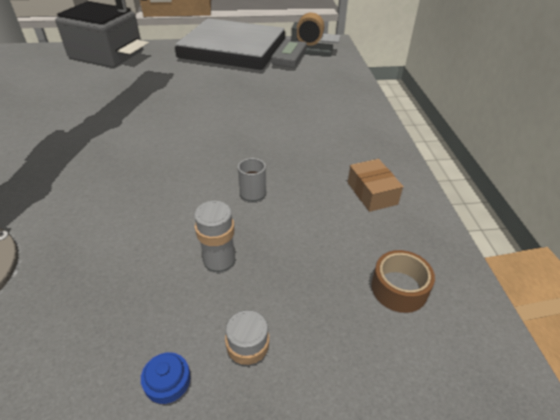

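View pics/wrist0.png

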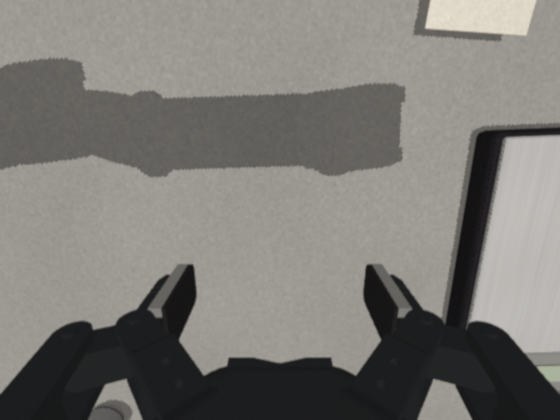

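```bash
python3 - <<'E'
import cv2,numpy as np
a=cv2.imread("pics/scene0.png")[170:280,110:280]; b=cv2.imread("pics/side0.png")[300:420,110:310]
a=cv2.resize(a,None,fx=3,fy=3,interpolation=cv2.INTER_CUBIC)
b=cv2.resize(b,None,fx=3.9,fy=3.9,interpolation=cv2.INTER_CUBIC)
cv2.imwrite("pics/c1.png",a);cv2.imwrite("pics/c2.png",b)
c=cv2.imread("pics/side0.png")[100:270,180:300]
cv2.imwrite("pics/c3.png",cv2.resize(c,None,fx=3.5,fy=3.5,interpolation=cv2.INTER_CUBIC))
E
```

```text
(no output)
```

View pics/c1.png

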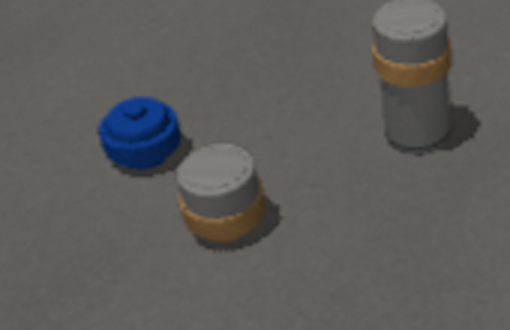

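View pics/c2.png

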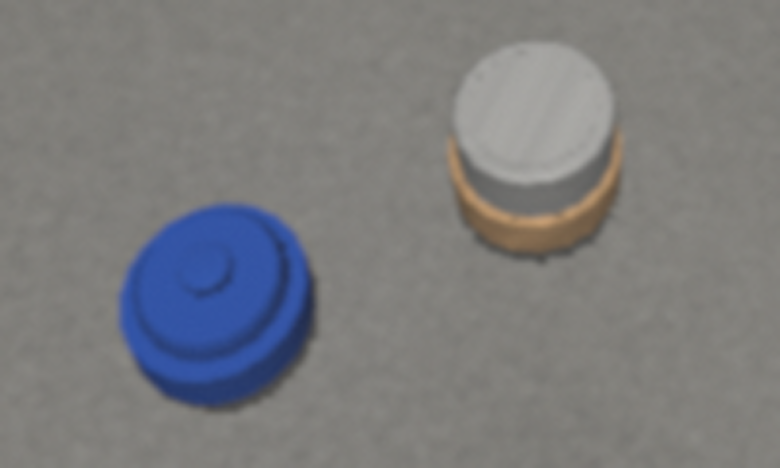

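View pics/c3.png

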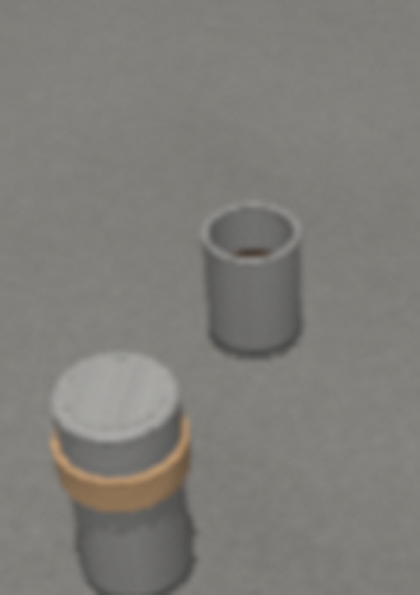

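```bash
cat > h.py <<'E'
import numpy as np, cv2
from rig import bot, imaging, workorder, nets
from scipy.optimize import least_squares
def ray(m,u,v,z):
    R=np.array(m["R"]);t=np.array(m["t"]);K=np.array(m["camera_matrix"])
    C=-R.T@t; d=R.T@np.linalg.solve(K,[u,v,1]); return C+d*(z-C[2])/d[2]
def proj(m,P):
    P=np.atleast_2d(P);c=P@np.array(m["R"]).T+np.array(m["t"]); c=c@np.array(m["camera_matrix"]).T
    return c[:,:2]/c[:,2:]
def circ(x,y,z,r,n=90):
    a=np.linspace(0,2*np.pi,n,endpoint=False); return np.c_[x+r*np.cos(a),y+r*np.sin(a),np.full(n,z)]
def overlay(im,m,items,box,f,fn):
    x0,y0,x1,y1=box
    o=cv2.resize(np.ascontiguousarray(im[y0:y1,x0:x1,::-1]),None,fx=f,fy=f,interpolation=cv2.INTER_CUBIC)
    for (x,y,z,r),col in items:
        p=((proj(m,circ(x,y,z,r))-[x0,y0]+.5)*f).round().astype(int)
        cv2.polylines(o,[p.reshape(-1,1,2)],True,col,1)
    cv2.imwrite(fn,o)
E
python3 - <<'E'
from h import *
ms={c:imaging.camera_model(c) for c in ("scene","side")}
I={c:cv2.imread(f"pics/{c}0.png")[:,:,::-1] for c in ms}
print(ray(ms["side"],246.9,328.5,60),ray(ms["scene"],182.3,226.3,60))
can=ray(ms["side"],251.7,166.3,75); print(can, proj(ms["scene"],can))
print(ray(ms["scene"],325,189,75))
p=(ray(ms["side"],246.9,328.5,60)+ray(ms["scene"],182.3,226.3,60))/2
c=(can+ray(ms["scene"],325,189,75))/2
G=(0,255,0);Rr=(0,0,255)
it=[((p[0],p[1],60,29.5),G),((p[0],p[1],34,32),Rr),((c[0],c[1],75,28),G),((c[0],c[1],0,28),Rr)]
for k,a,b in (("scene",(150,195,240,265),(290,160,360,230)),("side",(200,290,300,380),(210,140,300,220))):
    overlay(I[k],ms[k],it,a,5,f"pics/o_{k}_p.png");overlay(I[k],ms[k],it,b,5,f"pics/o_{k}_c.png")
a=[cv2.imread(f"pics/o_{k}_{q}.png") for k in ms for q in "pc"]
a=[cv2.resize(x,(390,295)) for x in a]
cv2.imwrite("pics/o.png",np.vstack([np.hstack(a[:2]),np.hstack(a[2:])]))
print(bot.sense()["t"])
E
```

```text
[ 514.14195987 -196.24105691   60.        ] [ 515.67619087 -190.70233153   60.        ]
[542.46564996 157.54410781  75.        ] [[323.56114867 189.28093196]]
[542.91821171 161.3106615   75.        ]
1.05
```

View pics/o.png

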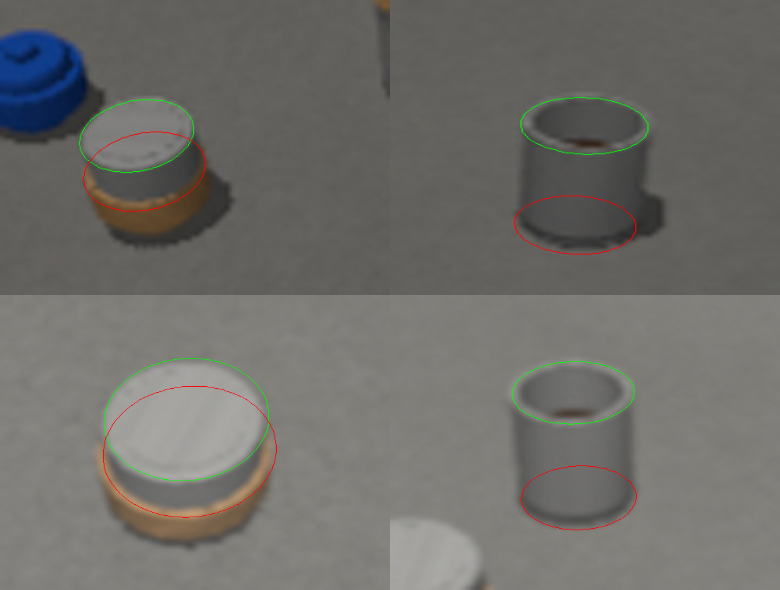

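>>> servo_tool(targets=[[[-0.007,0,-0.033],[0,0.05,0],0.085],[[-0.007,0,-0.033],[0,0.05,0],0.085],[[-0.007,0,-0.033],[0,0.05,0],0.085],[[-0.007,0,-0.032],[0,0.05,0],0.085],[[-0.007,0,-0.032],[0,0.05,0],0.085],[[-0.007,0,-0.032],[0,0.05,0],0.085],[[-0.007,0,-0.031],[0,0.05,0],0.085],[[-0.007,0,-0.031],[0,0.05,0],0.085],[[-0.007,0,-0.031],[0,0.05,0],0.085],[[-0.007,0,-0.03],[0,0.05,0],0.085],[[-0.007,0,-0.03],[0,0.05,0],0.085],[[-0.007,0,-0.03],[0,0.05,0],0.085],[[-0.007,0,-0.03],[0,0.05,0],0.085],[[-0.007,0,-0.029],[0,0.05,0],0.085],[[-0.007,0,-0.029],[0,0.05,0],0.085],[[-0.007,0,-0.029],[0,0.05,0],0.085],[[-0.007,0,-0.029],[0,0.05,0],0.085],[[0,0,0],[0,0,0],0.085],[[0,0,0],[0,0,0],0.085]])

```text
t: 2.63
tcp_pos: [545.3, 157.4, 248.6]
tcp_rot: [-1.571, -0.0, 0.278]
wrist_force: [0.5, -0.2, 0.1]
finger_gap: 85.0
```

```bash
python3 - <<'E'
from h import *
s=bot.sense();print(s["t"],s["tcp_pos"],s["tcp_rot"])
m=imaging.camera_model("wrist");im=imaging.camera("wrist");np.savez("w1.npz",im=im,**m)
cv2.imwrite("pics/w1.png",im[:,:,::-1])
for d in nets.boxes_of("wrist","canister"):
    R=np.array(m["R"]);t=np.array(m["t"]);print(d["conf"],R.T@(np.array(d["position"])-t))
print(proj(m,[542.5,159,75]))
E
```

```text
2.6333 [545.28817728 157.39258168 248.62941113] [-1.57105255e+00 -4.28227596e-04  2.78110594e-01]
0.98 [540.90875525 168.27474921  48.2241583 ]
[[276.17499176 190.9524074 ]]
```

View pics/w1.png

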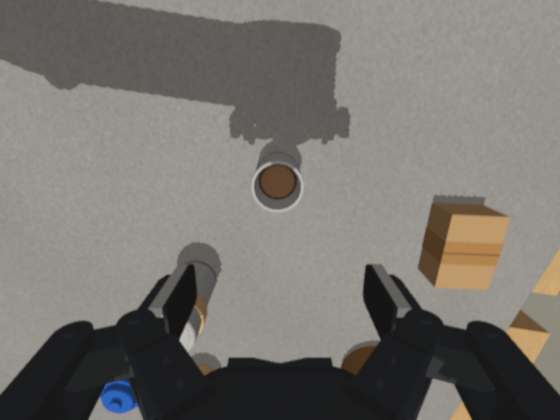

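```bash
cat >> h.py <<'E'
def fitcirc(im,m,x,y,z,r,bright=True,rng=8):
    """edge fit: maximise mean radial contrast just inside r vs outside"""
    g=cv2.GaussianBlur(cv2.cvtColor(im,cv2.COLOR_RGB2GRAY),(0,0),0.8).astype(np.float32)
    def samp(x,y,rr):
        p=proj(m,circ(x,y,z,rr)).astype(np.float32)
        return cv2.remap(g,p[:,0].reshape(1,-1),p[:,1].reshape(1,-1),cv2.INTER_LINEAR)[0]
    best=None
    for st,k in ((1.0,rng),(0.25,6)):
        cx,cy=(x,y) if best is None else best[1:]
        for dx in np.arange(-k,k+1)*st:
            for dy in np.arange(-k,k+1)*st:
                s=np.median(np.clip(samp(cx+dx,cy+dy,r-1.5)-samp(cx+dx,cy+dy,r+1.5),-40,40))+np.mean(np.clip(samp(cx+dx,cy+dy,r-1.5)-samp(cx+dx,cy+dy,r+1.5),-40,40))
                if best is None or s>best[0]: best=(s,cx+dx,cy+dy)
    return best
E
python3 - <<'E'
from h import *
d=np.load("w1.npz");m={k:d[k] for k in("R","t","camera_matrix")};im=d["im"]
b=fitcirc(im,m,*ray(m,277,185,75)[:2],75,28);print(b, proj(m,[b[1],b[2],75]))
overlay(im,m,[((b[1],b[2],75,28),(0,255,0)),((b[1],b[2],0,28),(0,0,255))],(230,130,330,230),6,"pics/w1o.png")
E
```

```text
(np.float32(40.290962), np.float64(542.3357835215937), np.float64(163.2030714653713)) [[277.10498815 187.19355466]]
```

View pics/w1o.png

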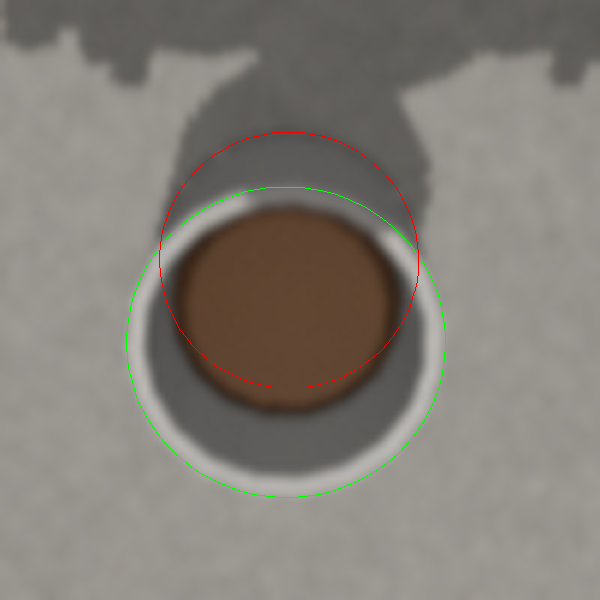

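>>> servo_tool(targets=[[[-0.002,0,-0.0275],[0,0.05,0],0.085],[[-0.002,0,-0.0275],[0,0.05,0],0.085],[[-0.002,0,-0.0275],[0,0.05,0],0.085],[[-0.002,0,-0.0275],[0,0.05,0],0.085],[[-0.002,0,-0.0275],[0,0.05,0],0.085],[[-0.002,0,-0.0275],[0,0.05,0],0.085],[[-0.002,0,-0.0275],[0,0.05,0],0.085],[[-0.002,0,-0.0275],[0,0.05,0],0.085],[[-0.002,0,-0.0275],[0,0.05,0],0.085],[[-0.002,0,-0.0275],[0,0.05,0],0.085],[[-0.002,0,-0.0275],[0,0.05,0],0.085],[[-0.002,0,-0.0275],[0,0.05,0],0.085],[[-0.002,0,-0.0275],[0,0.05,0],0.085],[[0,0,0],[0,0,0],0.085],[[0,0,0],[0,0,0],0.085]])

```text
t: 3.98
tcp_pos: [513.1, -191.4, 248.4]
tcp_rot: [-1.571, -0.0, -0.369]
wrist_force: [0.3, 0.2, -0.4]
finger_gap: 85.2
```

```bash
python3 - <<'E'
from h import *
s=bot.sense();print(s["t"],s["tcp_pos"],s["tcp_rot"])
m=imaging.camera_model("wrist");im=imaging.camera("wrist");np.savez("w2.npz",im=im,**m)
cv2.imwrite("pics/w2.png",im[:,:,::-1])
b=fitcirc(im,m,515,-194,60,29.5,rng=12);print(b, proj(m,[b[1],b[2],60]))
c,s_=np.cos(s["tcp_rot"][2]),np.sin(s["tcp_rot"][2])
e=np.array(b[1:])-s["tcp_pos"][:2]; print("tool dx,dz",e@[c,s_],e@[-s_,c])
x,y=proj(m,[b[1],b[2],60])[0].astype(int)
overlay(im,m,[((b[1],b[2],60,29.5),(0,255,0)),((b[1],b[2],34,32),(0,0,255))],(x-50,y-50,x+50,y+50),6,"pics/w2o.png")
E
```

```text
3.9833 [ 513.1107185  -191.4255474   248.36359146] [-1.57070660e+00 -2.20631214e-04 -3.68575596e-01]
(np.float32(50.15139), np.float64(513.5), np.float64(-190.5)) [[279.13904423 189.2142563 ]]
tool dx,dz 0.029675186963413414 1.0036420992997899
```

View pics/w2.png

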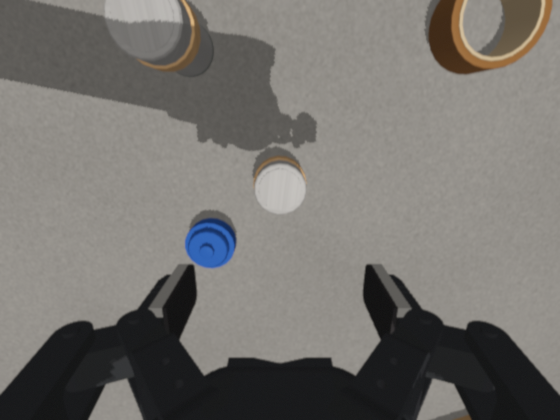

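View pics/w2o.png

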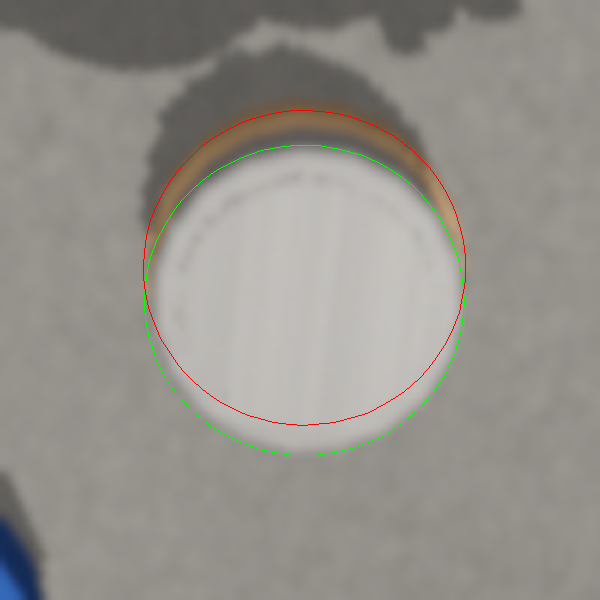

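>>> servo_tool(targets=[[[0.0005,0.02,0.001],[0,0,0],0.085],[[0,0.02,0],[0,0,0],0.085],[[0,0.02,0],[0,0,0],0.085],[[0,0.02,0],[0,0,0],0.085],[[0,0.02,0],[0,0,0],0.085],[[0,0.02,0],[0,0,0],0.085],[[0,0.02,0],[0,0,0],0.085],[[0,0.02,0],[0,0,0],0.085],[[0,0.02,0],[0,0,0],0.085],[[0,0,0],[0,0,0],0.085],[[0,0,0],[0,0,0],0.085]])

```text
t: 4.95
tcp_pos: [514.1, -188.5, 67.5]
tcp_rot: [-1.57, 0.002, -0.365]
wrist_force: [0.2, -0.8, 0.5]
finger_gap: 85.1
```

```bash
python3 - <<'E'
from h import *
s=bot.sense();print(s["t"],s["tcp_pos"],s["tcp_rot"])
m=imaging.camera_model("wrist");im=imaging.camera("wrist")
cv2.imwrite("pics/w3.png",im[:,:,::-1])
b=fitcirc(im,m,514,-191,60,29.5,rng=12);print(b, proj(m,[b[1],b[2],60]))
c,s_=np.cos(s["tcp_rot"][2]),np.sin(s["tcp_rot"][2])
e=np.array(b[1:])-s["tcp_pos"][:2]; print("tool dx,dz",e@[c,s_],e@[-s_,c])
overlay(im,m,[((b[1],b[2],60,29.5),(0,255,0)),((b[1],b[2],34,32),(0,0,255))],(100,180,460,420),2,"pics/w3o.png")
E
```

```text
4.95 [ 514.05022521 -188.47694666   67.51488955] [-1.5703898   0.00239323 -0.36488104]
(np.float32(32.70867), np.float64(514.75), np.float64(-191.5)) [[281.48793649 281.54473174]]
tool dx,dz 1.732446795347104 -2.574327946432268
```

View pics/w3o.png

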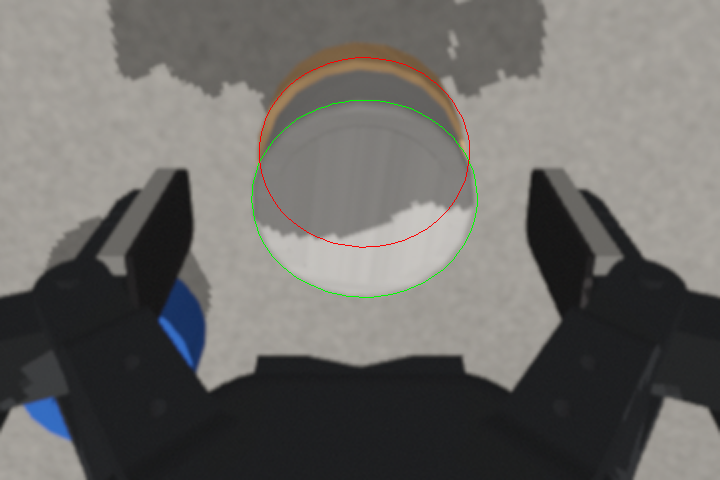

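>>> servo_tool(targets=[[[0.001,0.01,-0.0025],[0,0,0],0.085],[[0,0.01,0],[0,0,0],0.085],[[0,0.01,0],[0,0,0],0.085],[[0,0.01,0],[0,0,0],0.085],[[0,0.007,0],[0,0,0],0.085],[[0,0,0],[0,0,0],0.085],[[0,0,0],[0,0,0],0.085],[[0,0,0],[0,0,0],0.085]])

```text
t: 5.67
tcp_pos: [514.0, -193.3, 21.4]
tcp_rot: [-1.571, -0.0, -0.368]
wrist_force: [0.6, 0.4, 0.1]
finger_gap: 84.8
```

```bash
python3 - <<'E'
from h import *
s=bot.sense();print(s["t"],s["tcp_pos"],s["tcp_rot"],s["wrist_force"])
im=imaging.camera("wrist"); a=imaging.camera("side")[280:400,180:320]
cv2.imwrite("pics/w4.png",np.hstack([im[180:420,130:430,::-1],cv2.resize(a[:,:,::-1],(280,240))]))
E
```

```text
5.6667 [ 513.96962055 -193.3238743    21.36443366] [-1.57083666e+00 -1.33928790e-04 -3.68268114e-01] [0.64537123 0.40662746 0.13741823]
```

View pics/w4.png

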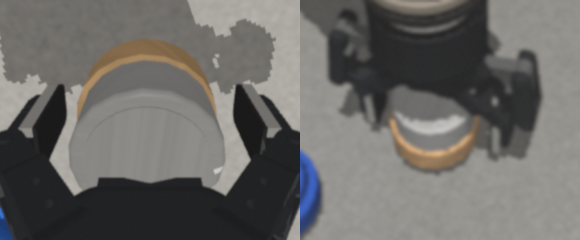

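>>> servo_tool(targets=[[[0,0.004,0.002],[0,0,0],0.085],[[0,0,0],[0,0,0],0.085],[[0,0,0],[0,0,0],0.055],[[0,0,0],[0,0,0],0.055],[[0,0,0],[0,0,0],0.055],[[0,0,0],[0,0,0],0.055],[[0,0,0],[0,0,0],0.055],[[0,0,0],[0,0,0],0.055],[[0,0,0],[0,0,0],0.055],[[0,0,0],[0,0,0],0.055],[[0,0,0],[0,0,0],0.055]], force=40)

```text
t: 6.68
tcp_pos: [514.5, -191.1, 17.6]
tcp_rot: [-1.57, 0.0, -0.368]
wrist_force: [-2.3, 2.0, 5.7]
finger_gap: 61.8
```

```bash
python3 - <<'E'
from h import *
s=bot.sense();print(s["t"],s["tcp_pos"],s["tcp_rot"],s["wrist_force"],s["finger_gap"])
im=imaging.camera("wrist"); a=imaging.camera("side")[280:400,180:320]
cv2.imwrite("pics/w5.png",np.hstack([im[180:420,130:430,::-1],cv2.resize(a[:,:,::-1],(280,240))]))
E
```

```text
6.6833 [ 514.49194644 -191.1139469    17.59851843] [-1.57038836e+00  2.43460521e-04 -3.67996553e-01] [-2.25009082  1.98212212  5.66223088] 61.814059813597005
```

View pics/w5.png

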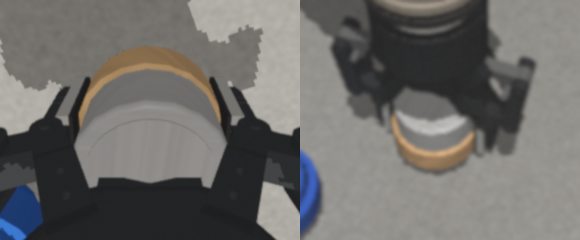

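>>> servo_tool(targets=[[[0,-0.004,0],[0,0,0],0.055],[[0,-0.006,0],[0,0,0],0.055],[[0,-0.008,0],[0,0,0],0.055],[[0,-0.01,0],[0,0,0],0.055],[[0,-0.01,0],[0,0,0],0.055],[[0,-0.006,0],[0,0,0],0.055],[[0,0,0],[0,0,0],0.055],[[0,0,0],[0,0,0],0.055]])

```text
t: 7.45
tcp_pos: [515.0, -191.2, 61.9]
tcp_rot: [-1.57, -0.001, -0.368]
wrist_force: [-0.2, 0.6, -2.0]
finger_gap: 62.0
```

```bash
python3 - <<'E'
from h import *
s=bot.sense();print(s["t"],s["tcp_pos"],s["tcp_rot"],s["wrist_force"],s["finger_gap"])
im=imaging.camera("wrist"); a=imaging.camera("side")[260:380,180:320];b=imaging.camera("scene")[170:290,110:250]
cv2.imwrite("pics/w6.png",np.hstack([im[180:420,130:430,::-1],cv2.resize(a[:,:,::-1],(280,240)),cv2.resize(b[:,:,::-1],(280,240))])[:,:800])
E
```

```text
7.45 [ 514.96702006 -191.20673145   61.86699565] [-1.57047958e+00 -1.13141609e-03 -3.67754181e-01] [-0.16254391  0.57589772 -2.02025386] 61.95907757822681
```

View pics/w6.png

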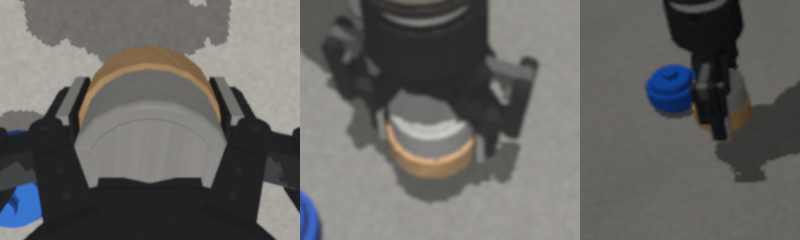

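>>> servo_tool(targets=[[[0,-0.014,0],[0,0,0],0.055],[[0,-0.02,0],[0,0,0],0.055],[[0,-0.02,0],[0,0,0],0.055],[[0,-0.02,0],[0,0,0],0.055],[[0,-0.02,0],[0,0,0],0.055],[[0,-0.02,0],[0,0,0],0.055],[[0,-0.02,0],[0,0,0],0.055],[[0,-0.01,0],[0,0,0],0.055],[[0,0,0],[0,0,0],0.055]])

```text
t: 8.35
tcp_pos: [515.6, -191.7, 206.9]
tcp_rot: [-1.57, -0.003, -0.368]
wrist_force: [0.2, -0.4, -1.2]
finger_gap: 61.6
```

>>> servo_tool(targets=[[[0,0,0.01],[0,-0.02,0],0.055],[[0.0007,0,0.018],[0,-0.03,0],0.055],[[0.0007,0,0.0275],[0,-0.05,0],0.055],[[0.0007,0,0.0275],[0,-0.05,0],0.055],[[0.0007,0,0.0275],[0,-0.05,0],0.055],[[0.0007,0,0.0275],[0,-0.05,0],0.055],[[0.0007,0,0.0275],[0,-0.05,0],0.055],[[0.0007,0,0.0275],[0,-0.05,0],0.055],[[0.0007,0,0.0275],[0,-0.05,0],0.055],[[0.0007,0,0.0275],[0,-0.05,0],0.055],[[0.0007,0,0.0275],[0,-0.05,0],0.055],[[0.0007,0,0.0275],[0,-0.05,0],0.055],[[0.0007,0,0.0275],[0,-0.05,0],0.055],[[0.0007,0,0.018],[0,-0.03,0],0.055],[[0,0,0.01],[0,-0.02,0],0.055],[[0,0,0],[0,0,0],0.055],[[0,0,0],[0,0,0],0.055],[[0,0,0],[0,0,0],0.055]])

```text
t: 9.85
tcp_pos: [547.1, 157.6, 205.1]
tcp_rot: [-1.572, 0.001, 0.279]
wrist_force: [0.4, -0.4, -1.6]
finger_gap: 62.0
```

```bash
python3 - <<'E'
from h import *
s=bot.sense();print(s["t"],s["tcp_pos"],s["tcp_rot"],s["wrist_force"],s["finger_gap"])
y=s["tcp_rot"][2];c,s_=np.cos(y),np.sin(y)
e=np.array([543.0,162.8])-s["tcp_pos"][:2]; print("tool dx,dz",e@[c,s_],e@[-s_,c])
im=imaging.camera("wrist"); cv2.imwrite("pics/w7.png",im[:,:,::-1])
E
```

```text
9.85 [547.06828083 157.55178666 205.10688028] [-1.57187385e+00  5.22013891e-04  2.78975145e-01] [ 0.40559264 -0.38654399 -1.61171405] 62.02684792126854
tool dx,dz -2.4657901475344826 6.165592517213641
```

View pics/w7.png

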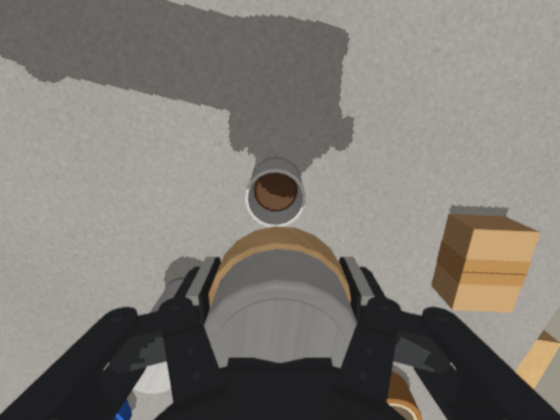

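>>> servo_tool(targets=[[[-0.0025,0.005,0.006],[0,0,0],0.055],[[0,0.012,0],[0,0,0],0.055],[[0,0.015,0],[0,0,0],0.055],[[0,0.015,0],[0,0,0],0.055],[[0,0.015,0],[0,0,0],0.055],[[0,0.015,0],[0,0,0],0.055],[[0,0.01,0],[0,0,0],0.055],[[0,0.003,0],[0,0,0],0.055],[[0,0,0],[0,0,0],0.055],[[0,0,0],[0,0,0],0.055],[[0,0,0],[0,0,0],0.055],[[0,0,0],[0,0,0],0.055]])

```text
t: 10.9
tcp_pos: [543.4, 164.9, 116.2]
tcp_rot: [-1.57, -0.002, 0.282]
wrist_force: [-0.2, 0.2, -1.2]
finger_gap: 62.3
```

```bash
python3 - <<'E'
from h import *
s=bot.sense();print(s["t"],s["tcp_pos"],s["tcp_rot"],s["wrist_force"],s["finger_gap"])
y=s["tcp_rot"][2];c,s_=np.cos(y),np.sin(y)
e=np.array([543.0,162.8])-s["tcp_pos"][:2]; print("tool dx,dz",e@[c,s_],e@[-s_,c])
ms={k:imaging.camera_model(k) for k in("wrist","scene","side")}
I={k:imaging.camera(k) for k in ms}
np.savez("n8.npz",**{k:I[k] for k in I},wR=ms["wrist"]["R"],wt=ms["wrist"]["t"])
G=(0,255,0)
cv2.imwrite("pics/w8.png",I["wrist"][:,:,::-1])
a=cv2.resize(I["side"][110:230,200:310],(550,600),interpolation=cv2.INTER_CUBIC)
b=cv2.resize(I["scene"][140:230,280:370],(600,600),interpolation=cv2.INTER_CUBIC)
cv2.imwrite("pics/s8.png",cv2.resize(np.hstack([a,b])[:,:,::-1],(800,417)))
E
```

```text
10.9 [543.36459603 164.86662017 116.15850024] [-1.57049158 -0.00166366  0.28193552] [-0.15861682  0.1843868  -1.20199206] 62.271966564237076
tool dx,dz -0.9251666164031954 -1.8835912257983252
```

View pics/w8.png

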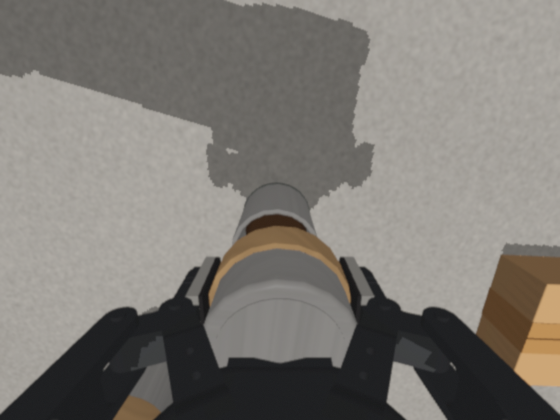

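View pics/s8.png

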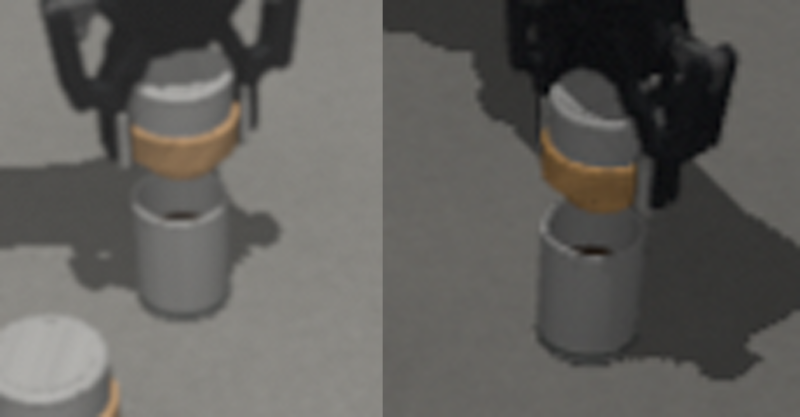

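```bash
python3 - <<'E'
from h import *
d=np.load("n8.npz")
f=10
a=cv2.resize(d["side"][135:195,222:282],None,fx=f,fy=f,interpolation=cv2.INTER_CUBIC)[:,:,::-1].copy()
b=cv2.resize(d["scene"][160:220,300:360],None,fx=f,fy=f,interpolation=cv2.INTER_CUBIC)[:,:,::-1].copy()
w=cv2.resize(d["wrist"][180:280,200:360],None,fx=5,fy=5,interpolation=cv2.INTER_CUBIC)[:,:,::-1].copy()
for n,i,x0,y0,st in(("a",a,222,135,f),("b",b,300,160,f),("w",w,200,180,5)):
    for k in range(0,i.shape[1],10*st):
        cv2.line(i,(k,0),(k,i.shape[0]),(0,255,255),1); cv2.putText(i,str(x0+k//st),(k+2,10),0,.4,(0,255,0),1)
    for k in range(0,i.shape[0],10*st): cv2.line(i,(0,k),(i.shape[1],k),(0,255,255),1);cv2.putText(i,str(y0+k//st),(0,k+10),0,.4,(0,255,0),1)
    cv2.imwrite(f"pics/m8{n}.png",i)
E
```

```text
(no output)
```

View pics/m8a.png

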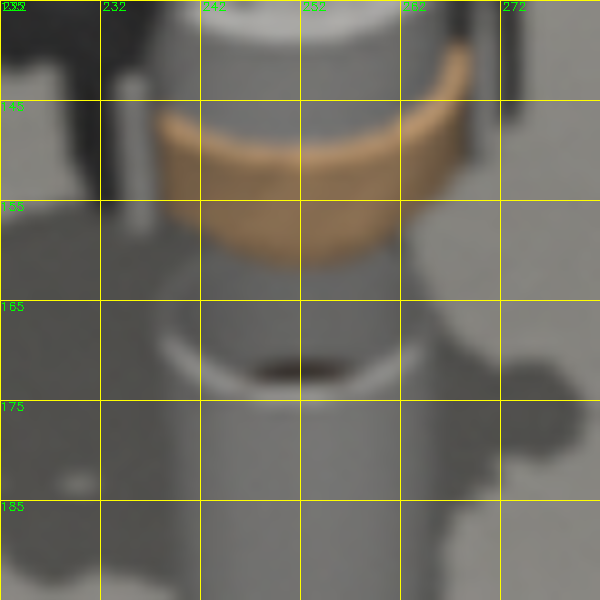

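View pics/m8b.png

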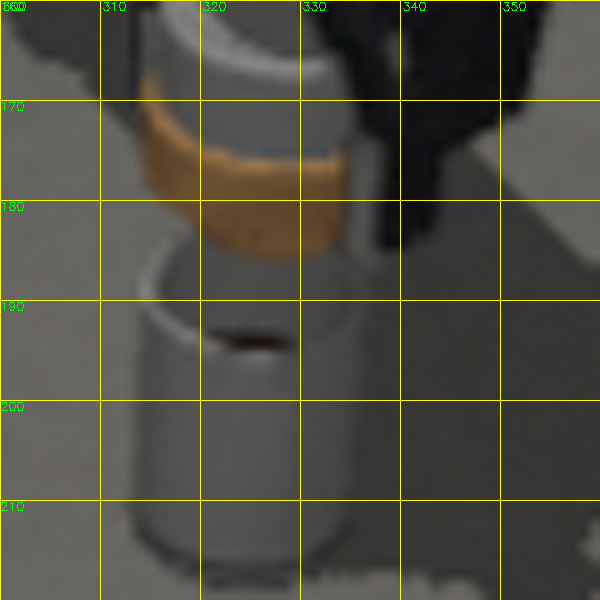

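View pics/m8w.png

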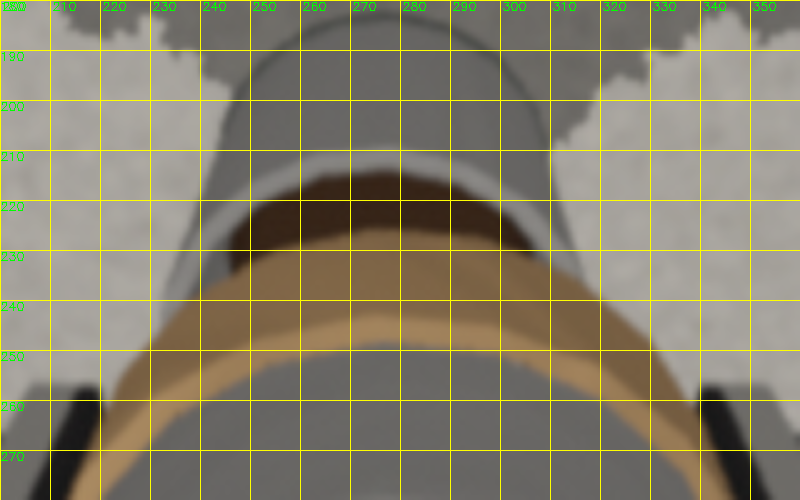

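```bash
python3 - <<'E'
from h import *
d=np.load("n8.npz");mw=dict(imaging.camera_model("wrist"));mw["R"]=d["wR"];mw["t"]=d["wt"]
def fit(m,pts,z,r,x0):
    P=np.array([ray(m,u,v,z)[:2] for u,v in pts])
    s=least_squares(lambda q:np.hypot(*(P-q).T)-r,x0);return s.x,np.abs(s.fun).max()
rim=[(231.5,243),(237,230),(247,218.5),(258,212),(275,210),(292,212),(303,219),(311.5,229),(316,238)]
band=[(230,259),(250,249.5),(277,243.5),(300,246.5),(320,254.5),(335,267),(340,275)]
T=np.array([543.36,164.87,116.16]);y=.282;ex=np.array([np.cos(y),np.sin(y)]);ez=np.array([-ex[1],ex[0]])
for n,p,z,r in(("rim",rim,75,28),("band",band,T[2]+16.4,32)):
    q,e=fit(mw,p,z,r,T[:2]);print(n,q,e,"tool",(q-T[:2])@ex,(q-T[:2])@ez)
ms=imaging.camera_model("side");mc=imaging.camera_model("scene")
# side rim: left/right edges, band top outer edge
print("side rim",fit(ms,[(238,169.5),(241,172),(247,174.6),(252,175.3),(258,174.2),(264.5,170)],75,28,T[:2]))
print("side band top",fit(ms,[(238,147.5),(241,149.6),(247,151.2),(252,151.7),(258,150.6),(263,148),(267,145),(268.7,140)],T[2]+16.4,32,T[:2]))
print("scene rim",fit(mc,[(314.2,188.5),(316,192),(321,195),(327,196)],75,28,T[:2]))
print("scene band top",fit(mc,[(314.2,168.5),(315.5,172),(319,175.5),(324,177),(330,177.2),(334,176)],T[2]+16.4,32,T[:2]))
E
```

```text
rim [542.56269259 161.83428545] 0.6030512025955019 tool -1.610584572057911 -2.6939337885624592
band [544.81641036 162.79925656] 0.38511129222726126 tool 0.8226426252533554 -2.394236550338349
side rim (array([542.67267256, 157.08512015]), np.float64(0.6726578104312786))
side band top (array([544.26597746, 158.42290631]), np.float64(1.4740663542619217))
scene rim (array([543.85977249, 163.0458591 ]), np.float64(0.4965496238483773))
scene band top (array([544.46419023, 163.40084944]), np.float64(1.758375316353014))
```

>>> servo_tool(targets=[[[-0.0018,0.002,-0.0005],[0,0,0],0.055],[[0,0.004,0],[0,0,0],0.055],[[0,0.005,0],[0,0,0],0.055],[[0,0.004,0],[0,0,0],0.055],[[0,0.003,0],[0,0,0],0.055],[[0,0.002,0],[0,0,0],0.055],[[0,0.002,0],[0,0,0],0.055],[[0,0.002,0],[0,0,0],0.055],[[0,0.002,0],[0,0,0],0.055],[[0,0.002,0],[0,0,0],0.055],[[0,0,0],[0,0,0],0.055],[[0,0,0],[0,0,0],0.055]])

```text
t: 12.05
tcp_pos: [541.1, 163.7, 87.2]
tcp_rot: [-1.571, 0.0, 0.282]
wrist_force: [0.6, 0.1, -1.5]
finger_gap: 62.0
```

```bash
cat > v.py <<'E'
from h import *
import sys
n=sys.argv[1]
s=bot.sense();print(s["t"],s["tcp_pos"],s["tcp_rot"],s["wrist_force"],s["finger_gap"])
I={k:imaging.camera(k) for k in("wrist","scene","side")}
np.savez(f"n{n}.npz",**I)
w=cv2.resize(I["wrist"][180:300,180:380],(500,300),interpolation=cv2.INTER_CUBIC)
a=cv2.resize(I["side"][110:220,200:310],(300,300),interpolation=cv2.INTER_CUBIC)
b=cv2.resize(I["scene"][130:230,280:380],(300,300),interpolation=cv2.INTER_CUBIC)
o=np.zeros((600,600,3),np.uint8);o[:300,:500]=w;o[300:,:300]=a;o[300:,300:]=b
cv2.imwrite(f"pics/v{n}.png",o[:,:,::-1])
E
python3 v.py 9
```

```text
12.05 [541.13832212 163.6768499   87.22850151] [-1.57078893e+00  1.29374503e-04  2.81982504e-01] [ 0.58046336  0.09663126 -1.54599508] 61.99439104416494
```

View pics/v9.png

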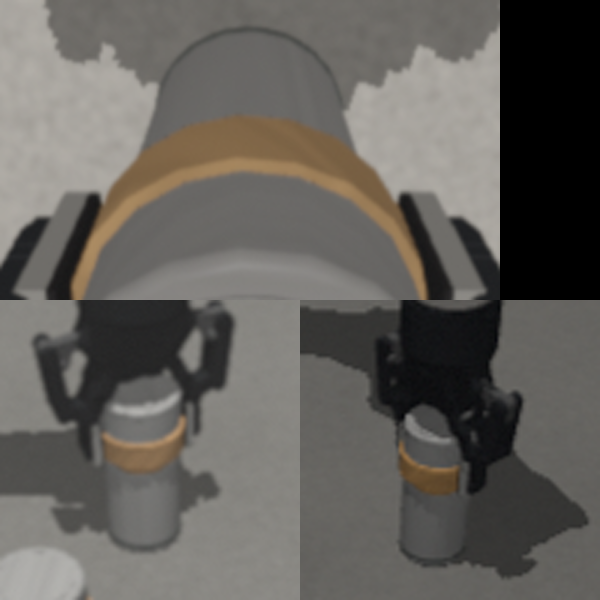

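>>> servo_tool(targets=[[[0,0.0015,0],[0,0,0],0.055],[[0,0.0015,0],[0,0,0],0.055],[[0,0.0015,0],[0,0,0],0.055],[[0,0.0015,0],[0,0,0],0.055],[[0,0.001,0],[0,0,0],0.055],[[0,0,0],[0,0,0],0.055],[[0,0,0],[0,0,0],0.055]])

```text
t: 12.78
tcp_pos: [541.1, 163.7, 80.2]
tcp_rot: [-1.571, 0.0, 0.282]
wrist_force: [1.2, -0.1, -1.3]
finger_gap: 62.0
```

>>> servo_tool(targets=[[[0,0.001,0],[0,0,0],0.055],[[0,0,0],[0,0,0],0.055],[[0,0,0],[0,0,0],0.055]])

```text
t: 13.03
tcp_pos: [541.1, 163.7, 79.3]
tcp_rot: [-1.571, 0.0, 0.282]
wrist_force: [-0.0, 0.3, -2.6]
finger_gap: 61.8
```

>>> servo_tool(targets=[[[0,0.001,0],[0,0,0],0.055],[[0,0,0],[0,0,0],0.055],[[0,0,0],[0,0,0],0.055]])

```text
t: 13.28
tcp_pos: [541.3, 163.8, 78.6]
tcp_rot: [-1.571, -0.0, 0.282]
wrist_force: [-1.8, -0.4, 1.9]
finger_gap: 61.5
```

```bash
python3 v.py 10
```

```text
13.2833 [541.34410506 163.77646404  78.60887066] [-1.57060936e+00 -3.58332823e-04  2.82018473e-01] [-1.80361782 -0.39630093  1.87363723] 61.52722483051257
```

View pics/v10.png

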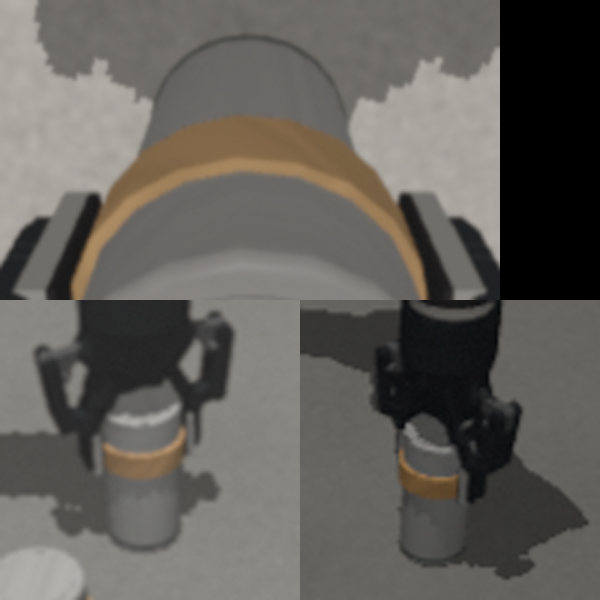

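>>> servo_tool(targets=[[[0,0.0005,0],[0,0,0],0.055],[[0,0,0],[0,0,0],0.055],[[0,0,0],[0,0,0],0.055],[[0,0,0],[0,0,0],0.055]], force=20)

```text
t: 13.77
tcp_pos: [541.3, 163.7, 78.6]
tcp_rot: [-1.57, -0.0, 0.282]
wrist_force: [-3.8, 0.0, 8.9]
finger_gap: 62.2
```

>>> servo_tool(targets=[[[0,0,0],[0,0,0],0.066],[[0,0,0],[0,0,0],0.07],[[0,0,0],[0,0,0],0.075],[[0,0,0],[0,0,0],0.08],[[0,0,0],[0,0,0],0.084],[[0,0,0],[0,0,0],0.084],[[0,0,0],[0,0,0],0.084],[[0,0,0],[0,0,0],0.084]])

```text
t: 14.43
tcp_pos: [541.2, 163.7, 77.7]
tcp_rot: [-1.571, 0.0, 0.282]
wrist_force: [0.4, -0.8, -0.2]
finger_gap: 84.2
```

```bash
python3 v.py 11
```

```text
14.4333 [541.15592966 163.71053586  77.73035355] [-1.57079087e+00  7.11740211e-05  2.82020878e-01] [ 0.37787852 -0.82665065 -0.15080014] 84.20793966358991
```

View pics/v11.png

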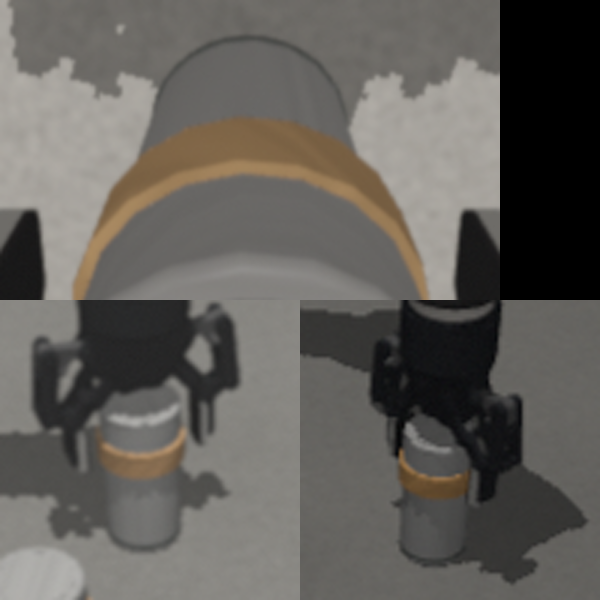

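>>> servo_tool(targets=[[[0,-0.006,0],[0,0,0],0.084],[[0,-0.01,0],[0,0,0],0.084],[[0,-0.01,0],[0,0,0],0.084],[[0,-0.008,0],[0,0,0],0.084],[[0,-0.002,0],[0,0,0],0.084],[[0,0,0],[0,0,0],0.07],[[0,0,0],[0,0,0],0.066],[[0,0,0],[0,0,0],0.066],[[0,0,0],[0,0,0],0.066]])

```text
t: 15.33
tcp_pos: [540.8, 163.6, 113.4]
tcp_rot: [-1.571, 0.001, 0.282]
wrist_force: [1.1, 0.5, -0.4]
finger_gap: 66.3
```

```bash
python3 v.py 12
```

```text
15.3333 [540.84425793 163.61042694 113.38694307] [-1.57090223e+00  8.23500158e-04  2.82056995e-01] [ 1.07757893  0.48750707 -0.44957546] 66.28500734927283
```

View pics/v12.png

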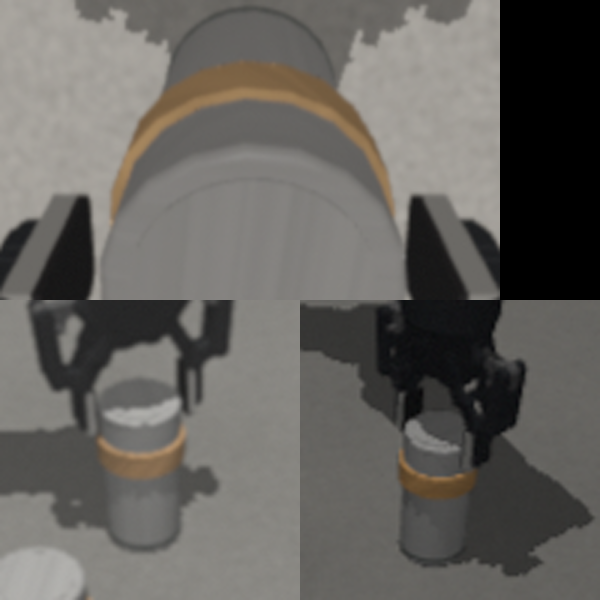

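>>> servo_tool(targets=[[[0,0,0],[0,0,0],0.062],[[0,0,0],[0,0,0],0.059],[[0,0,0],[0,0,0],0.055],[[0,0,0],[0,0,0],0.052],[[0,0,0],[0,0,0],0.05],[[0,0,0],[0,0,0],0.05],[[0,0,0],[0,0,0],0.05],[[0,0,0],[0,0,0],0.05]], force=30)

```text
t: 16.15
tcp_pos: [541.3, 163.7, 114.0]
tcp_rot: [-1.571, -0.0, 0.282]
wrist_force: [-2.0, -0.1, 5.4]
finger_gap: 58.6
```

```bash
python3 v.py 13
```

```text
16.15 [541.27349615 163.69323334 113.98586828] [-1.57071054e+00 -2.29362141e-04  2.81945544e-01] [-2.04606991 -0.07071564  5.4074695 ] 58.63857279147219
```

View pics/v13.png

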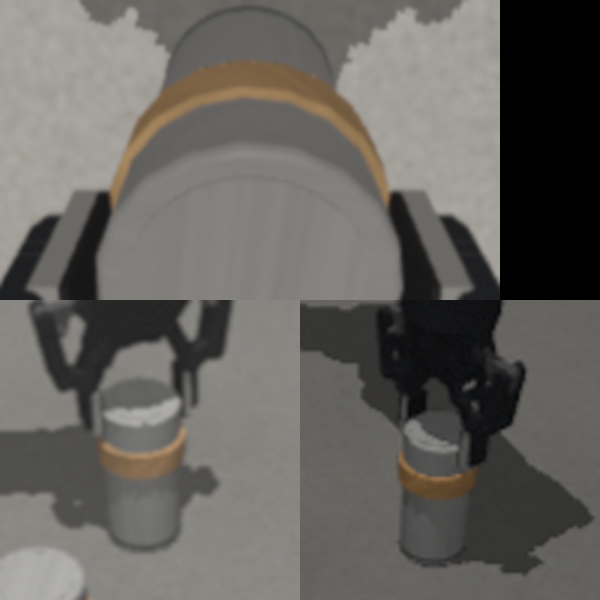

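>>> servo_tool(targets=[[[-0.0004,0,0],[0,0,0],0.05],[[0,0,0],[0,0,0],0.05],[[0,-0.001,0],[0,0,0],0.05],[[0,-0.001,0],[0,0,0],0.05],[[0,-0.001,0],[0,0,0],0.05],[[0,-0.001,0],[0,0,0],0.05],[[0,-0.001,0],[0,0,0],0.05],[[0,-0.001,0],[0,0,0],0.05],[[0,0,0],[0,0,0],0.05]])

```text
t: 17.05
tcp_pos: [540.8, 163.6, 119.9]
tcp_rot: [-1.571, -0.0, 0.282]
wrist_force: [-0.1, -0.2, -1.2]
finger_gap: 58.2
```

```bash
python3 v.py 14
```

```text
17.05 [540.79443574 163.61887206 119.94183863] [-1.57071094e+00 -9.65358442e-05  2.82020395e-01] [-0.09712987 -0.16443759 -1.22091058] 58.21698684427555
```

View pics/v14.png

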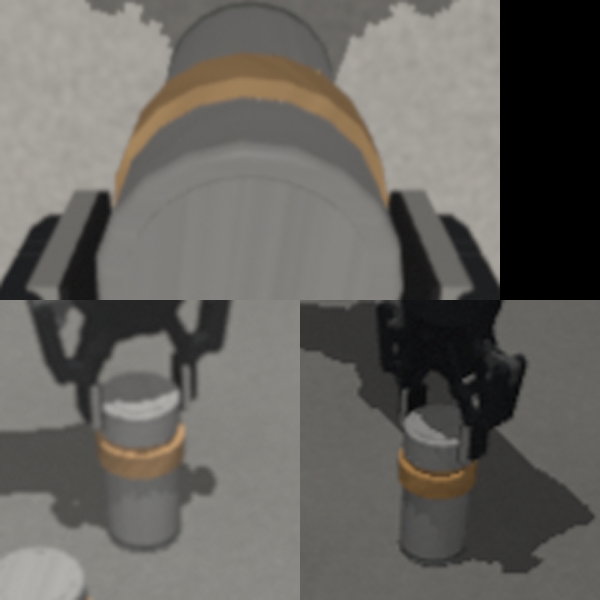

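>>> servo_tool(targets=[[[0,-0.002,0],[0,0,0],0.05],[[0,-0.003,0],[0,0,0],0.05],[[0,-0.003,0],[0,0,0],0.05],[[0,-0.004,0],[0,0,0],0.05],[[0,-0.006,0],[0,0,0],0.05],[[0,-0.008,0],[0,0,0],0.05],[[0,-0.01,0],[0,0,0],0.05],[[0,-0.01,0],[0,0,0],0.05],[[0,-0.01,0],[0,0,0],0.05],[[0,-0.01,0],[0,0,0],0.05],[[0,-0.01,0],[0,0,0],0.05],[[0,-0.008,0],[0,0,0],0.05],[[0,-0.006,0],[0,0,0],0.05],[[0,-0.004,0],[0,0,0],0.05],[[0,-0.002,0],[0,0,0],0.05],[[0,0,0],[0,0,0],0.05],[[0,0,0],[0,0,0],0.05],[[0,0,0],[0,0,0],0.05],[[0,0,0],[0,0,0],0.05]])

```text
t: 18.78
tcp_pos: [540.5, 163.5, 215.3]
tcp_rot: [-1.571, 0.001, 0.282]
wrist_force: [0.3, 1.0, -1.5]
finger_gap: 58.2
```

>>> servo_tool(targets=[[[0,0,0],[0,0,0],0.05],[[0,0,0],[0,0,0],0.05],[[0,0,0],[0,0,0],0.05],[[0,0,0],[0,0,0],0.05],[[0,0,0],[0,0,0],0.05],[[0,0,0],[0,0,0],0.05]])

```text
t: 19.28
tcp_pos: [540.8, 163.6, 215.8]
tcp_rot: [-1.571, -0.0, 0.282]
wrist_force: [-0.2, -0.3, -1.4]
finger_gap: 58.7
```

```bash
python3 v.py 15; python3 - <<'E'
from h import *
d=np.load("n15.npz"); cv2.imwrite("pics/s15.png",d["scene"][:,:,::-1])
a=d["side"][60:230,180:330]; cv2.imwrite("pics/s15b.png",cv2.resize(a[:,:,::-1],None,fx=3.5,fy=3.5,interpolation=cv2.INTER_CUBIC))
E
```

```text
19.2833 [540.79684487 163.58005901 215.80152524] [-1.57073734e+00 -1.42554685e-05  2.81953828e-01] [-0.16349715 -0.33210614 -1.39494672] 58.656234960408376
```

View pics/s15.png

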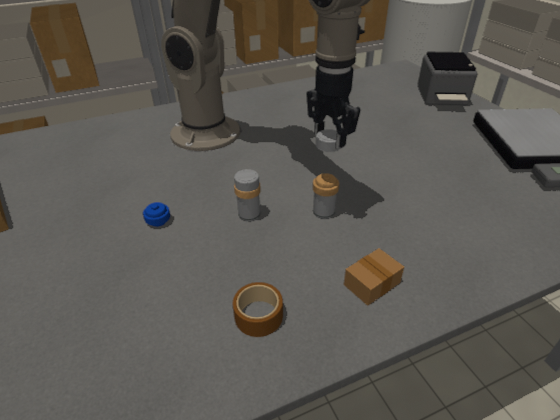

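View pics/s15b.png

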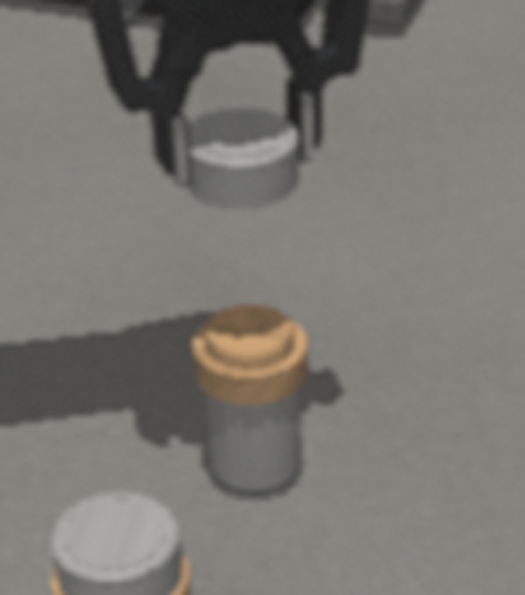

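The outer lid is held level about 102 mm up, at scene (328,140). The inner lid is level and seated at scene (325,185), and the bystanders have not moved. I am handing the job in.

```bash
python3 - <<'E'
from rig import bot, workorder
print(workorder.close_job()); s=bot.sense();print(s["t"],s["tcp_pos"],s["finger_gap"])
E
```

```text
the job is handed in; nothing more can be done
None
the job is handed in; nothing more can be done
```

The canister is closed with the inner lid, and I handed the job in at about 19.4 s with the gripper still holding the outer lid. No verdict is reported.

- **What I did:** I gripped the lid pair by the orange band, carried it over and corrected its position by about 2 mm. I then lowered it until it touched, released it, gripped the steel cap and lifted it straight up.
- **Last checks:** The final scene and side pictures show the inner lid level on the canister's rim. The cap is level above it, about 102 mm up from where it rested. The canister stands upright, and the closed canister, carton and tape roll look unmoved. Finger opening was 58.7 mm and wrist force about -1.4 N, as expected with only the cap in hand.
- **Disagreements:** The cameras differed by up to about 6 mm on the canister's absolute position. I aligned instead by the lid's offset from the rim in each picture, where they differed by less than 2 mm. The finger opening read about 62 mm on the 64 mm band.

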